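# Fetch the dispatch tub, sort the samples and send it back

## Task

Push the empty white tub along the bench through the gap between the vial rack and the tip box until it stands inside the white ring on the green mat; there, sort all the samples that are out, standing the narrow-capped amber bottles upright in the tub and the squat wide-lidded jars upright in the steel tray. Only then push the loaded tub back through the gap until it stands inside the white square on the black mat, its bottles still upright. Never lift the tub, never let it or the robot touch the rack or the tip box, and leave the Petri dishes and the beaker where they are.

Things in the scene. Friction and masses are not known exactly. Their poses are not given: they have to be found in the camera images.
- tub: shallow open round white plastic tub, 120 mm outside diameter, 40 mm high, wall 3 mm, floor 4 mm thick, plain vertical sides; 0.25 to 0.5 kg, slides on the bench. Too wide to grip across. Origin: centre of the underside, z up.
- mat: thin green mat lying flush on the bench (200 x 190 mm, no thickness to speak of) with a white ring of 170 mm diameter printed on it. Origin: centre of the ring, on the bench.
- pickup: thin black mat lying flush on the bench (200 x 200 mm, no thickness to speak of) with a white square outline of 170 mm side printed on it, on the left beyond the gap. Origin: centre of the square, on the bench.
- tray: shallow open steel tray fixed to the bench, 110 mm along x, 180 mm along y, 22 mm high, walls and floor 4 mm. Origin: centre of the underside.
- rack: grey vial rack full of small capped vials, 100 mm (x) x 90 mm (y), 60 mm high. It is fixed; nothing may touch it. Rack and tip box stand side by side across the way, about 140 mm left of the robot's centre line, one nearer the robot and one farther, with a gap of 180 to 205 mm between their facing ends; which is nearer varies. Origin: centre of the underside.
- tipbox: grey pipette tip box with a clear lid, 100 mm (x) x 90 mm (y), 60 mm high. It is fixed; nothing may touch it. Rack and tip box stand side by side across the way, about 140 mm left of the robot's centre line, one nearer the robot and one farther, with a gap of 180 to 205 mm between their facing ends; which is nearer varies. Origin: centre of the underside.
- bottle1: amber glass bottle with a black screw cap, standing upright: round body 44 mm diameter and 46 mm high, on it a narrow cap 28 mm diameter from 50 to 76 mm above the underside (grip it by the cap; standing in the tub, its top is 80 mm above the bench); 120 g. Origin: centre of the underside, z up. May be absent (None).
- bottle2: amber glass bottle with a black screw cap, standing upright: round body 44 mm diameter and 46 mm high, on it a narrow cap 28 mm diameter from 50 to 76 mm above the underside (grip it by the cap; standing in the tub, its top is 80 mm above the bench); 120 g. Origin: centre of the underside, z up. May be absent (None).
- bottle3: amber glass bottle with a black screw cap, standing upright: round body 44 mm diameter and 46 mm high, on it a narrow cap 28 mm diameter from 50 to 76 mm above the underside (grip it by the cap; standing in the tub, its top is 80 mm above the bench); 120 g. Origin: centre of the underside, z up. May be absent (None).
- jar1: squat straight-sided white plastic jar with a lid as wide as the jar: 50 mm diameter, 62 mm high, standing upright; 130 g. Origin: centre of the underside, z up. May be absent (None).
- jar2: squat straight-sided white plastic jar with a lid as wide as the jar: 50 mm diameter, 62 mm high, standing upright; 130 g. Origin: centre of the underside, z up. May be absent (None).
- jar3: squat straight-sided white plastic jar with a lid as wide as the jar: 50 mm diameter, 62 mm high, standing upright; 130 g. Origin: centre of the underside, z up. May be absent (None).
- dishes: two stacked glass Petri dishes, 66 mm diameter, 24 mm high in all, one piece; bystander, leave alone. Origin: centre of the underside.
- beaker: small glass beaker, 70 mm diameter, 80 mm high; bystander, leave alone. Origin: centre of the underside.
There are look-alikes about, which are no part of the job. What is shaped like the bottle2 but blue is not meant. What is shaped like the jar3 but purple is not meant.

How it is judged (in metres and radians):
On the way, in this order (a step that is already met when the one before it is completed fails the run):
1. the tub stands in the ring, with no bottle in it yet (horizontal distance between tub and mat below 0.025 m and linear speed of tub below 0.02 m/s and horizontal distance between each of bottle1, bottle2, bottle3 and tub above 0.06 m), for 0.2 s.
2. with the tub in the ring, all bottles stand in it and all jars in the tray (horizontal distance between tub and mat below 0.025 m and linear speed of tub below 0.02 m/s and horizontal distance between each of bottle1, bottle2, bottle3 and tub below 0.042 m and z of each of bottle1, bottle2, bottle3 in the frame of tub below 0.012 m and angle between each of bottle1, bottle2, bottle3, jar1, jar2, jar3's own z axis and vertical below 0.15 rad and linear speed of each of bottle1, bottle2, bottle3, jar1, jar2, jar3 below 0.03 m/s and x of jar1 in the frame of tray between -0.035 and 0.035 m and y of jar1 in the frame of tray between -0.07 and 0.07 m and z of each of jar1, jar2, jar3 in the frame of tray below 0.012 m and x of jar2 in the frame of tray between -0.035 and 0.035 m and y of jar2 in the frame of tray between -0.07 and 0.07 m and x of jar3 in the frame of tray between -0.035 and 0.035 m and y of jar3 in the frame of tray between -0.07 and 0.07 m), for 0.2 s.
At the end, for the whole second after the job is handed in: The tub rests on the bench inside the square on the black mat (centres within 25 mm); every bottle present stands upright (within 0.15 rad) on the tub's floor; every jar present stands upright on the tray's floor; all at rest (horizontal distance between tub and pickup below 0.025 m and linear speed of tub below 0.02 m/s and height (world z) of tub below 0.006 m and horizontal distance between each of bottle1, bottle2, bottle3 and tub below 0.042 m and z of each of bottle1, bottle2, bottle3 in the frame of tub below 0.012 m and angle between each of bottle1, bottle2, bottle3, jar1, jar2, jar3's own z axis and vertical below 0.15 rad and linear speed of each of bottle1, bottle2, bottle3, jar1, jar2, jar3 below 0.03 m/s and x of jar1 in the frame of tray between -0.035 and 0.035 m and y of jar1 in the frame of tray between -0.07 and 0.07 m and z of each of jar1, jar2, jar3 in the frame of tray below 0.012 m and x of jar2 in the frame of tray between -0.035 and 0.035 m and y of jar2 in the frame of tray between -0.07 and 0.07 m and x of jar3 in the frame of tray between -0.035 and 0.035 m and y of jar3 in the frame of tray between -0.07 and 0.07 m); the robot touches nothing.
It fails at once if the tub or the robot touches the vial rack or the tip box (contact force between any of tub, the arm, the fingers and rack above 0.5 N or contact force between any of tub, the arm, the fingers and tipbox above 0.5 N).
It fails at once if the tub is lifted off the bench (more than 12 mm) or tipped (height (world z) of tub above 0.012 m or angle between tub's own z axis and vertical above 0.2 rad).
It fails at once if a bystander (Petri dishes, beaker) is moved more than 20 mm (distance of any of dishes, beaker from where it was at the start of the episode above 0.02 m).
Of bottle1, bottle2, bottle3 only 2 to 3 are there at a start; the rules pass over those that are not, and their reading is None.
Of jar1, jar2, jar3 only 1 to 2 are there at a start; the rules pass over those that are not, and their reading is None.
At some moment in a run one of jar1, jar2, jar3 may be knocked a few centimetres aside while the robot is not near it.
It also fails if it takes over 210 s, if anything falls off the work surface, if the arm or the gripper's body presses on something with over 40 N, if the wrist force passes 120 N, or if a joint passes its speed limit or range.

## Robot

A 6-joint arm with a two-finger parallel gripper is mounted at the origin on the work surface. World frame = base frame: x ahead of the robot, y to its left, z up, the work surface at z = 0. Lengths are in m, angles in degrees, forces in N, time in s.
With the tool pointing down it reaches from about 0.25 to 0.85 m from the base axis. Payload 12.5 kg.
Tool frame: the origin (TCP) lies midway between the tips of the shut fingers; the grasp point (between the pads) lies 19 mm behind it; z points along the fingers, y is the line along which they close (so a half turn about z gives the same grasp; the last joint's range is limited). The gripper opens to 93 mm and grips with 3 to 60 N. Pads are 15 mm wide; open, the fingers measure 128 mm over their backs; the gripper's body (75 mm by 188 mm) begins 65 mm behind the grasp point.
Start: joints at [68.491, 20.094, 94.641, -0, 65.266, -4.847], TCP at [0.158, 0.527, 0.219] pointing down, gripper open.
Joint ranges: [-157.81, 157.81], [-45, 120.19], [0.68, 151.7], [-89.99, 269.99], [4.06, 180], [-164.3, 164.3]. Speed limits (degrees/s): [127.2, 127.2, 159.86, 180, 180, 180].

## Interface

Orientations are given as [roll, pitch, yaw] about the fixed x, y, z axes, in that order (R = Rz(yaw) Ry(pitch) Rx(roll)).
In Python, from station import arm, capture, camera_params gives the robot as it stands.
- The arm moves only by the tool jog_arm, never from a script. Its arguments are lists of equal length, an entry for each row: "linear": the shift along the tool's x, y, z in cm, a list of three; "turn": the turn about the tool's z in rad. A call has 1 to 12 rows; each row shifts and turns the commanded pose from where the row before left it, along the tool's axes as they then stand; what a row does not reach is not made up. A row lasts 1/8 s, in which the tool goes at most 62.5 mm and 10.7 degrees, less where a joint would pass 70% of its speed; a pose out of reach is approached as far as the arm can. A call with a gripper value outside its range is refused whole. "jaw" is the closure, from -1 (fully open) to 1 (shut), set as the call begins (left out, the last holds). The fingers move at their own pace and stop on an object; "squeeze" is the grip in N (left out, the last holds). Time passes only in rows, so rows that do not move let the fingers close. It gives the time, the measured TCP pose, the force, the opening and the grip force at its end, in the units of the state.
- arm.observe(): the state, without advancing time (a new reading comes with each control period).
- capture(name): name is "scene" or "top" or "wrist"; returns (picture, depth): 420x560x3 uint8, red, green, blue; 420x560 float32, m along the optical axis (not along the pixel's ray), 0 where there is no reading.
- camera_params(name): a dict with "fx", "fy", "cx", "cy" (pixels), "xyz" and "attitude" of the camera in the world. Camera axes: x right, y down, z forward; pixel columns grow to the right and rows downward; lengths in m; the calibration is good to about 2 mm. A picture is of the moment at which its call begins: read the wrist's pose just before it. camera_params takes no time and is no camera call; for the wrist camera it gives the pose at the moment of the call.
- arm.hand_in(): hands the job in; it is judged then, once.
The state is a dict: "clock": time; "q": joint angles; "qd": joint speeds; "joint_torque": joint torques, N m; "position": TCP position; "tool_rot": TCP orientation; "contact_force": force on the tool from outside, world axes, zero at the start; "ft_torque": the same for the moment, N m; "opening": finger opening in m; "grasp_force": force on a finger pad.
Only numpy, scipy, OpenCV 4.12 (cv2) and the standard library are available. Lean on these libraries where they do the work, as an engineer would, in place of code of your own. Each camera call takes 0.05 s, during which the arm holds its last target. There are 200 camera calls.

## Working session

There is one attempt and no reset: what is moved stays moved. The work goes in short steps, Python scripts to look and compute and a tool call to move; the robot and the scene stay as the last step left them, time stands still between calls to the robot, and variables do not carry over. Pictures are saved under pics/ and viewed, at most 14 in all, crops included, and the job is handed in when it is done.

Besides the shell and the picture viewer there is one more tool, called after "Call:" in YAML: its name, and indented under it one key for each argument. jog_arm: Moves the arm, as the interface text tells. Its arguments: {"type":"object","properties":{"linear":{"type":"array","items":{"type":"array","items":{"type":"number"}}},"turn":{"type":"array","items":{"type":"number"}},"jaw":{"type":"number"},"squeeze":{"type":"number"}},"required":["linear","turn"]}

```bash
mkdir -p pics; ls
cat > h.py <<'E'
import numpy as np, cv2
from station import arm, capture, camera_params
from scipy.spatial.transform import Rotation as R
def cam(n):
    p=camera_params(n); return p
def rot(p):
    a=np.array(p["attitude"],float)
    return R.from_euler('xyz',a,degrees=True).as_matrix() if a.size==3 else (R.from_quat(a).as_matrix() if a.size==4 else a.reshape(3,3))
def ray(p,u,v,z):
    """pixel -> world point on plane z"""
    u=np.atleast_1d(u).astype(float);v=np.atleast_1d(v).astype(float)
    d=np.stack([(u-p["cx"])/p["fx"],(v-p["cy"])/p["fy"],np.ones_like(u)],1)@rot(p).T
    o=np.array(p["xyz"]); return o+d*((z-o[2])/d[:,2])[:,None]
def cloud(p,dep):
    v,u=np.indices(dep.shape)
    c=np.stack([(u-p["cx"])/p["fx"]*dep,(v-p["cy"])/p["fy"]*dep,dep],-1)
    return c@rot(p).T+np.array(p["xyz"])
E
python3 - <<'E'
from h import *
print(arm.observe())
for n in("scene","top"):
    p=camera_params(n);print(n,p)
    im,d=capture(n);cv2.imwrite(f"pics/{n}0.png",im[:,:,::-1]);np.save(f"{n}0.npy",d)
E
```

```text
pics
{'clock': 0.0, 'q': array([ 6.84916591e+01,  2.01242514e+01,  9.46787063e+01, -8.58364576e-04,
        6.52646410e+01, -4.84965148e+00]), 'qd': array([-0.06048458,  0.03230395,  0.0073088 , -0.07334746, -0.04901148,
       -0.01492366]), 'joint_torque': array([ 1.48017141e-03, -4.97325432e+01, -2.85263765e+01,  7.00110686e-02,
        2.56263453e-02, -9.32673629e-05]), 'position': array([0.15753876, 0.52658302, 0.2180906 ]), 'tool_rot': array([-1.79932577e+02, -4.93849256e-03,  1.63341667e+02]), 'contact_force': array([-0.06273413,  0.05066238, -0.57530308]), 'ft_torque': array([ 0.01388667, -0.05206362, -0.04210651]), 'grasp_force': 0.0, 'opening': 0.09276294214404432}
scene {'fx': 526.6865382275636, 'fy': 526.6865382275636, 'cx': 278.3596019416538, 'cy': 208.3733300752885, 'xyz': array([ 1.06158421, -0.75440477,  1.1239729 ]), 'attitude': array([-139.79842508,    1.01162157,   34.97626364])}
top {'fx': 407.95913358955454, 'fy': 407.95913358955454, 'cx': 275.7776200174085, 'cy': 215.71530239424283, 'xyz': array([ 0.29621164, -0.00256657,  1.30183747]), 'attitude': array([-168.78821968,   -0.31418694,  -90.55545154])}
```

View pics/top0.png

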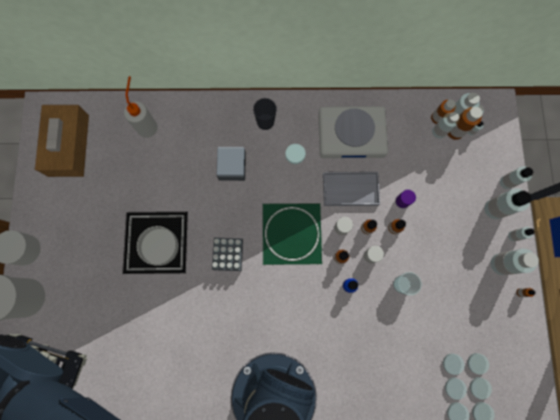

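View pics/scene0.png

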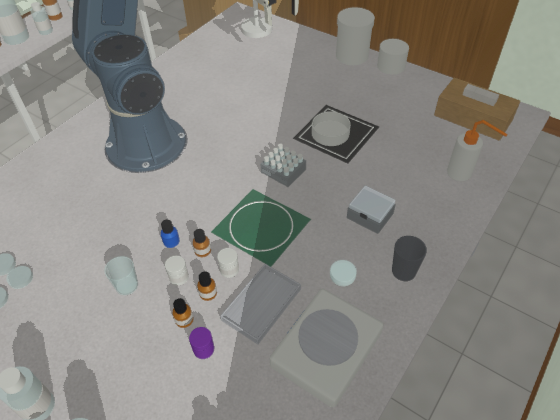

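The top view shows the tub at (157,246) on the black mat, the ring at (292,234), the rack at (228,254), the tip box at (231,163) and the tray at (351,189). The bottles are at (369,226), (397,226) and (342,256), and the jars at (345,226) and (375,254). Blue (350,285) and purple (405,199) are look-alikes; the beaker is at (406,284) and the dishes at (295,153). The scene view shows the same layout.

```bash
cat > meas.py <<'E'
from h import *
im=cv2.imread("pics/top0.png");d=np.load("top0.npy");p=camera_params("top");C=cloud(p,d)
ims=cv2.imread("pics/scene0.png");ds=np.load("scene0.npy");ps=camera_params("scene");S=cloud(ps,ds)
print("bench z top",np.median(C[300:330,300:340,2]),"scene",np.median(S[300:330,100:140,2]))
items=dict(tub=(157,246,.03,.09),rack=(228,254,.03,.09),tipbox=(231,163,.03,.09),tray=(351,189,.012,.12),b1=(369,226,.055,.03),b2=(397,226,.055,.03),b3=(342,256,.055,.03),
 j1=(345,226,.045,.032),j2=(375,254,.045,.032),blue=(350,285,.055,.03),purple=(405,199,.045,.032),beaker=(406,284,.05,.05),dishes=(295,153,.015,.05))
for n,(u,v,zm,r) in items.items():
    g=ray(p,u,v,zm)[0]
    o=[n]
    for A in(C,S):
        P=A.reshape(-1,3)
        m=(np.hypot(P[:,0]-g[0],P[:,1]-g[1])<r)&(P[:,2]>zm)&(P[:,2]<.12)
        Q=P[m]
        if len(Q)<5: o.append(None);continue
        lo,hi=np.percentile(Q,2,0),np.percentile(Q,98,0)
        o.append(("n%d"%len(Q),"mid",((lo+hi)/2).round(3)[:2],"size",(hi-lo).round(3)[:2],"ztop",hi[2].round(3)))
    print(*o,sep="\n   ")
# mats
hsv=cv2.cvtColor(im,cv2.COLOR_BGR2HSV)
gm=((abs(hsv[...,0].astype(int)-75)<20)&(hsv[...,1]>110)).astype(np.uint8);gm[:195]=0
cs=max(cv2.findContours(gm,0,2)[0],key=cv2.contourArea)
b=cv2.boxPoints(cv2.minAreaRect(cs));print("green",ray(p,b[:,0],b[:,1],0).round(3)[:,:2].tolist(),ray(p,b[:,0],b[:,1],0).mean(0).round(3))
k=(hsv[...,2]<60).astype(np.uint8);k[:,:115]=0;k[:,195:]=0;k[:200]=0;k[285:]=0
cs=max(cv2.findContours(k,0,2)[0],key=cv2.contourArea)
b=cv2.boxPoints(cv2.minAreaRect(cs));print("black",ray(p,b[:,0],b[:,1],0).round(3)[:,:2].tolist(),ray(p,b[:,0],b[:,1],0).mean(0).round(3))
E
python3 meas.py
```

```text
bench z top -0.0008147858458216195 scene -0.0005104574562073694
tub
   ('n181', 'mid', array([0.459, 0.361]), 'size', array([0.116, 0.117]), 'ztop', np.float64(0.044))
   ('n246', 'mid', array([0.459, 0.36 ]), 'size', array([0.117, 0.119]), 'ztop', np.float64(0.043))
rack
   ('n938', 'mid', array([0.429, 0.141]), 'size', array([0.096, 0.087]), 'ztop', np.float64(0.063))
   ('n915', 'mid', array([0.433, 0.136]), 'size', array([0.093, 0.084]), 'ztop', np.float64(0.063))
tipbox
   ('n877', 'mid', array([0.721, 0.132]), 'size', array([0.093, 0.085]), 'ztop', np.float64(0.065))
   ('n1193', 'mid', array([0.726, 0.128]), 'size', array([0.094, 0.085]), 'ztop', np.float64(0.064))
tray
   ('n544', 'mid', array([ 0.64 , -0.257]), 'size', array([0.232, 0.178]), 'ztop', np.float64(0.063))
   ('n1049', 'mid', array([ 0.639, -0.26 ]), 'size', array([0.233, 0.179]), 'ztop', np.float64(0.062))
b1
   ('n80', 'mid', array([ 0.513, -0.305]), 'size', array([0.026, 0.025]), 'ztop', np.float64(0.079))
   ('n139', 'mid', array([ 0.515, -0.309]), 'size', array([0.025, 0.025]), 'ztop', np.float64(0.079))
b2

[... 1145 characters left out ...]
4', 'mid', array([ 0.602, -0.429]), 'size', array([0.045, 0.046]), 'ztop', np.float64(0.066))
beaker
   ('n201', 'mid', array([ 0.332, -0.405]), 'size', array([0.064, 0.066]), 'ztop', np.float64(0.082))
   ('n488', 'mid', array([ 0.332, -0.408]), 'size', array([0.068, 0.065]), 'ztop', np.float64(0.082))
dishes
   ('n300', 'mid', array([ 0.761, -0.077]), 'size', array([0.059, 0.059]), 'ztop', np.float64(0.029))
   ('n497', 'mid', array([ 0.761, -0.079]), 'size', array([0.059, 0.062]), 'ztop', np.float64(0.028))
green [[0.573, 0.013], [0.572, -0.144], [0.419, -0.139], [0.42, 0.014]] [ 0.496 -0.064  0.   ]
black [[0.374, 0.472], [0.571, 0.485], [0.569, 0.277], [0.372, 0.27]] [0.471 0.376 0.   ]
```

Call:
jog_arm:
  linear:
    - [0, 0, 0]
    - [0, 0, 0]
    - [-3.7, -2.7, 0]
    - [-3.7, -2.7, 0]
    - [-3.7, -2.7, 0]
    - [-3.7, -2.7, 0]
    - [-3.7, -2.7, 0]
    - [-3.7, -2.7, 3]
    - [0, 0, 4]
    - [0, 0, 4]
    - [0, 0, 4]
    - [0, 0, 0]
  turn: [-0.146, -0.146, 0, 0, 0, 0, 0, 0, 0, 0, 0, 0]
  jaw: -1

```text
clock: 1.6
position: [0.3785, 0.364, 0.0665]
tool_rot: [-179.8, -0.2, -179.9]
contact_force: [-1.2, -0.1, -0.2]
opening: 0.0932
grasp_force: 0.0
```

```bash
cat > look.py <<'E'
from h import *
import sys
# tub rim centre from both fixed views (points 33..50 mm high near guess), robot excluded by height
gx,gy=float(sys.argv[1]),float(sys.argv[2])
for n in("top","scene"):
    im,d=capture(n);p=camera_params(n);P=cloud(p,d);hsv=cv2.cvtColor(im,cv2.COLOR_RGB2HSV)
    m=(P[...,2]>.034)&(P[...,2]<.05)&(hsv[...,1]<70)&(np.hypot(P[...,0]-gx,P[...,1]-gy)<.1)&(d>0)&(hsv[...,2]>90)
    Q=P[m]
    from scipy.optimize import least_squares
    f=least_squares(lambda c:np.hypot(Q[:,0]-c[0],Q[:,1]-c[1])-.0585,[gx,gy],loss='soft_l1',f_scale=.002)
    print(n,len(Q),f.x.round(4),"rms",np.sqrt((f.fun**2).mean()).round(4))
o=arm.observe();print(o["clock"],o["position"].round(4),o["tool_rot"].round(1),o["contact_force"].round(1))
E
python3 look.py .459 .361
python3 - <<'E'
from h import *
# white square & ring centres, tray, from top0/scene0
for n in("top","scene"):
    im=cv2.imread(f"pics/{n}0.png");p=camera_params(n)
    for nm,g in(("ring",(.496,-.064)),("sq",(.471,.376))):
        v,u=np.indices(im.shape[:2]);W=ray(p,u.ravel(),v.ravel(),0).reshape(*u.shape,3)
        X,Y=W[...,0]-g[0],W[...,1]-g[1]
        hsv=cv2.cvtColor(im,cv2.COLOR_BGR2HSV)
        mat=((hsv[...,1]>90)&(abs(hsv[...,0].astype(int)-75)<22)) if nm=="ring" else (hsv[...,2]<60)
        mat=(mat&(abs(X)<.12)&(abs(Y)<.12)).astype(np.uint8)
        mat=cv2.morphologyEx(mat,cv2.MORPH_CLOSE,np.ones((7,7)))
        c=max(cv2.findContours(mat,0,2)[0],key=cv2.contourArea)[:,0]
        w=ray(p,c[:,0],c[:,1],0)[:,:2].astype(np.float32)
        r=cv2.minAreaRect(w);print(n,nm,np.round(r[0],3),np.round(r[1],3),r[2])
    d=np.load(f"{n}0.npy");P=cloud(p,d)
    m=(P[...,2]>.016)&(P[...,2]<.03)&(abs(P[...,0]-.635)<.085)&(abs(P[...,1]+.258)<.11)&(P[...,0]>.56)
    Q=P[m][:,:2].astype(np.float32)
    r=cv2.minAreaRect(Q);print(n,"tray",len(Q),np.round(r[0],3),np.round(r[1],3),r[2])
E
```

```text
top 47 [0.4569 0.3618] rms 0.0011
scene 162 [0.4577 0.3594] rms 0.0024
1.7 [0.3802 0.3655 0.0695] [ 180.     0.  -179.9] [1.4 0.6 0.4]
top ring [ 0.497 -0.062] [0.184 0.192] 89.51626586914062
top sq [0.471 0.375] [0.2   0.197] 89.50980377197266
top tray 253 [ 0.641 -0.258] [0.112 0.181] 0.544619083404541
scene ring [ 0.497 -0.064] [0.184 0.195] 89.24896240234375
scene sq [0.471 0.376] [0.195 0.196] 89.82670593261719
scene tray 486 [ 0.641 -0.259] [0.183 0.112] 89.59480285644531
```

Call:
jog_arm:
  linear:
    - [0, -0.5, 2.7]
    - [0, 0, 2.7]
    - [0, 0, 0]
    - [-1.0, 0, 0]
    - [-1.2, 0, 0]
    - [-1.2, 0, 0]
    - [-1.2, 0, 0]
    - [-1.2, 0, 0]
    - [-1.2, 0, 0]
    - [-1.2, 0, 0]
    - [-1.2, 0, 0]
    - [-1.2, 0, 0]
  turn: [0, 0, 0, 0, 0, 0, 0, 0, 0, 0, 0, 0]

```text
clock: 3.2
position: [0.4866, 0.3603, 0.0146]
tool_rot: [-180.0, -0.0, -179.9]
contact_force: [-2.9, 0.6, 2.4]
opening: 0.0929
grasp_force: 2.1
```

Call:
jog_arm:
  linear:
    - [-1.2, 0, 0]
    - [-1.2, 0, 0]
    - [-1.2, 0, 0]
    - [-0.8, 0, 0]
    - [0, 0, 0]
  turn: [0, 0, 0, 0, 0]

```text
clock: 3.82
position: [0.5305, 0.3603, 0.0144]
tool_rot: [180.0, 0.0, -179.9]
contact_force: [0.3, 0.8, 0.4]
opening: 0.093
grasp_force: 0.0
```

```bash
python3 look.py .5775 .361
```

```text
top 30 [0.5784 0.3609] rms 0.0011
scene 180 [0.577 0.357] rms 0.0063
3.925 [0.5298 0.3603 0.0144] [-180.     0.  -179.9] [ 0.2 -0.1  0.5]
```

Call:
jog_arm:
  linear:
    - [2, 0, 0]
    - [0, 0, -4]
    - [0, 0, -4.5]
    - [0, 0, 0]
    - [0, 0, 0]
    - [0, 0, 0]
    - [0, 0, 0]
    - [0, 0, 0]
    - [0, 0, 0]
    - [0, 0, 0]
    - [0, 0, 0]
    - [0, 0, 0]
  turn: [0, 0, 0, 0.1743, 0.1743, 0.1743, 0.1743, 0.1743, 0.1743, 0.1743, 0.1743, 0.1743]

```text
clock: 5.42
position: [0.5096, 0.3603, 0.0996]
tool_rot: [180.0, 0.0, 89.9]
contact_force: [-0.5, 0.1, 0.3]
opening: 0.093
grasp_force: 0.0
```

Call:
jog_arm:
  linear:
    - [2.7, 2.2, 0]
    - [2.7, 2.3, 0]
    - [2.7, 2.3, 0]
    - [0, 0, 0]
    - [0, 0, 0]
  turn: [0, 0, 0, 0, 0]

```text
clock: 6.05
position: [0.5769, 0.441, 0.0992]
tool_rot: [-180.0, 0.0, 90.2]
contact_force: [0.0, -0.4, -0.6]
opening: 0.0931
grasp_force: 0.0
```

Call:
jog_arm:
  linear:
    - [0, 0, 4.2]
    - [0, 0, 4.2]
    - [0, 0, 0]
    - [-1.2, 0, 0]
    - [-1.2, 0, 0]
    - [-1.2, 0, 0]
    - [-1.2, 0, 0]
    - [-1.2, 0, 0]
    - [-1.2, 0, 0]
    - [-1.2, 0, 0]
    - [-1.2, 0, 0]
    - [-1.2, 0, 0]
  turn: [0, 0, 0, 0, 0, 0, 0, 0, 0, 0, 0, 0]

```text
clock: 7.55
position: [0.5779, 0.3328, 0.0156]
tool_rot: [-180.0, 0.0, 90.2]
contact_force: [-0.1, 2.4, 2.3]
opening: 0.0931
grasp_force: 1.6
```

```bash
python3 look.py .5775 .288
```

```text
top 85 [0.5784 0.289 ] rms 0.0011
scene 243 [0.5794 0.2851] rms 0.0043
7.65 [0.5778 0.3319 0.0153] [-1.799e+02  1.000e-01  9.010e+01] [0.2 0.1 0.4]
```

Call:
jog_arm:
  linear:
    - [-1.0, 0, 0]
    - [-1.4, 0, 0]
    - [-1.4, 0, 0]
    - [-1.4, 0, 0]
    - [-1.4, 0, 0]
    - [-1.4, 0, 0]
    - [-1.4, 0, 0]
    - [-1.4, 0, 0]
    - [-1.4, 0, 0]
    - [-1.4, 0, 0]
    - [-1.4, 0, 0]
    - [-1.4, 0, 0]
  turn: [0, 0, 0, 0, 0, 0, 0, 0, 0, 0, 0, 0]

```text
clock: 9.15
position: [0.5785, 0.1686, 0.0156]
tool_rot: [180.0, -0.0, 90.2]
contact_force: [-0.2, 0.7, -1.2]
opening: 0.0929
grasp_force: 0.6
```

Call:
jog_arm:
  linear:
    - [-1.4, 0, 0]
    - [-1.4, 0, 0]
    - [-1.4, 0, 0]
    - [-1.4, 0, 0]
    - [-1.4, 0, 0]
    - [-1.4, 0, 0]
    - [-1.4, 0, 0]
    - [-1.4, 0, 0]
    - [-1.4, 0, 0]
    - [-1.4, 0, 0]
    - [-1.4, 0, 0]
    - [-1.4, 0, 0]
  turn: [0, 0, 0, 0, 0, 0, 0, 0, 0, 0, 0, 0]

```text
clock: 10.65
position: [0.579, 0.0006, 0.0156]
tool_rot: [180.0, -0.0, 90.2]
contact_force: [0.5, 1.5, -0.3]
opening: 0.0929
grasp_force: 0.6
```

```bash
python3 look.py .5775 -.05
```

```text
top 40 [ 0.58   -0.0424] rms 0.0011
scene 267 [ 0.5805 -0.0464] rms 0.0049
10.75 [5.791e-01 1.000e-04 1.570e-02] [180.    0.   90.1] [-0.1 -0.2  0.6]
```

Call:
jog_arm:
  linear:
    - [-0.9, 0, 0]
    - [-0.9, 0, 0]
    - [0, 0, 0]
    - [2, 0, 0]
    - [0, 0, -4.2]
    - [0, 0, -4.2]
    - [0, 0, 0]
    - [0, 0, 0]
    - [0, 0, 0]
    - [0, 0, 0]
    - [0, 0, 0]
    - [0, 0, 0]
  turn: [0, 0, 0, 0, 0, 0, -0.1745, -0.1745, -0.1745, -0.1745, -0.1745, -0.1745]

```text
clock: 12.25
position: [0.5789, 0.0051, 0.0996]
tool_rot: [-180.0, -0.0, 150.6]
contact_force: [-1.0, 0.2, -0.3]
opening: 0.0927
grasp_force: 0.0
```

Call:
jog_arm:
  linear:
    - [0, 0, 0]
    - [0, 0, 0]
    - [0, 0, 0]
    - [-2.2, -1.6, 0]
    - [-2.2, -1.6, 0]
    - [-2.2, -1.6, 0]
    - [-2.2, -1.5, 0]
    - [0, 0, 0]
    - [0, 0, 0]
  turn: [-0.1745, -0.1745, -0.1745, 0, 0, 0, 0, 0, 0]

```text
clock: 13.38
position: [0.6665, -0.0578, 0.0994]
tool_rot: [180.0, -0.1, -179.8]
contact_force: [0.1, -0.6, 0.5]
opening: 0.0926
grasp_force: 0.0
```

```bash
python3 look.py .5775 -.062
```

```text
top 0 [ 0.5775 -0.062 ] rms nan
scene 146 [ 0.5806 -0.0634] rms 0.0015
13.475 [ 0.6666 -0.0581  0.0996] [ 180.    -0.  -179.8] [ 0.2 -0.5  0.7]look.py:11: RuntimeWarning: Mean of empty slice.
  print(n,len(Q),f.x.round(4),"rms",np.sqrt((f.fun**2).mean()).round(4))
  ret = ret.dtype.type(ret / rcount)
```

Call:
jog_arm:
  linear:
    - [0, -0.4, 4.2]
    - [0, 0, 4.2]
    - [0, 0, 0]
    - [1.2, 0, 0]
    - [1.2, 0, 0]
    - [1.2, 0, 0]
    - [1.2, 0, 0]
    - [1.2, 0, 0]
    - [1.2, 0, 0]
    - [1.2, 0, 0]
    - [1.2, 0, 0]
    - [1.2, 0, 0]
  turn: [0, 0, 0, 0, 0, 0, 0, 0, 0, 0, 0, 0]

```text
clock: 14.98
position: [0.5585, -0.0635, 0.0156]
tool_rot: [-180.0, 0.0, -179.8]
contact_force: [3.0, -0.7, 3.2]
opening: 0.0933
grasp_force: 1.7
```

Call:
jog_arm:
  linear:
    - [1.1, 0, 0]
    - [0, 0, 0]
    - [-2, 0, 0]
    - [0, 0, -5]
    - [0, 0, -5]
    - [0, 0, -5]
    - [-3, 0, -5]
    - [0, 0, 0]
    - [0, 0, 0]
  turn: [0, 0, 0, 0, 0, 0, 0, 0, 0]

```text
clock: 16.1
position: [0.5975, -0.0632, 0.2144]
tool_rot: [180.0, -0.1, -179.8]
contact_force: [0.8, -0.5, 0.5]
opening: 0.093
grasp_force: 0.0
```

```bash
python3 look.py .50 -.062
cat > dump.py <<'E'
from h import *
import sys
t=sys.argv[1]
for n in("top","scene"):
    im,d=capture(n);cv2.imwrite(f"pics/{n}{t}.png",im[:,:,::-1]);np.save(f"{n}{t}.npy",d)
E
python3 dump.py 1; sed -i 's/top0/top1/;s/scene0/scene1/' meas.py; sed -i 's/"pics\/top0/"pics\/top1/' meas.py; python3 meas.py | grep -A2 -E "^(b|j)[0-9]"
```

```text
top 0 [ 0.5   -0.062] rms nan
scene 214 [ 0.5033 -0.0634] rms 0.0016
16.2 [ 0.5971 -0.0632  0.2139] [ 180.    -0.2 -179.8] [ 0.2 -1.  -0.2]
b1
   ('n80', 'mid', array([ 0.513, -0.305]), 'size', array([0.026, 0.025]), 'ztop', np.float64(0.079))
   ('n139', 'mid', array([ 0.515, -0.309]), 'size', array([0.025, 0.025]), 'ztop', np.float64(0.079))
b2
   ('n83', 'mid', array([ 0.513, -0.395]), 'size', array([0.026, 0.026]), 'ztop', np.float64(0.081))
   ('n156', 'mid', array([ 0.513, -0.397]), 'size', array([0.026, 0.025]), 'ztop', np.float64(0.079))
b3
   ('n77', 'mid', array([ 0.418, -0.215]), 'size', array([0.025, 0.026]), 'ztop', np.float64(0.08))
   ('n123', 'mid', array([ 0.42 , -0.218]), 'size', array([0.025, 0.026]), 'ztop', np.float64(0.08))
j1
   ('n213', 'mid', array([ 0.513, -0.222]), 'size', array([0.045, 0.045]), 'ztop', np.float64(0.066))
   ('n327', 'mid', array([ 0.516, -0.226]), 'size', array([0.045, 0.046]), 'ztop', np.float64(0.065))
j2
   ('n217', 'mid', array([ 0.422, -0.312]), 'size', array([0.045, 0.045]), 'ztop', np.float64(0.065))
   ('n334', 'mid', array([ 0.424, -0.316]), 'size', array([0.046, 0.045]), 'ztop', np.float64(0.065))look.py:11: RuntimeWarning: Mean of empty slice.
  print(n,len(Q),f.x.round(4),"rms",np.sqrt((f.fun**2).mean()).round(4))
  ret = ret.dtype.type(ret / rcount)
Traceback (most recent call last):
  File "meas.py", line 21, in <module>
    cs=max(cv2.findContours(gm,0,2)[0],key=cv2.contourArea)
ValueError: max() iterable argument is empty
```

View pics/scene1.png

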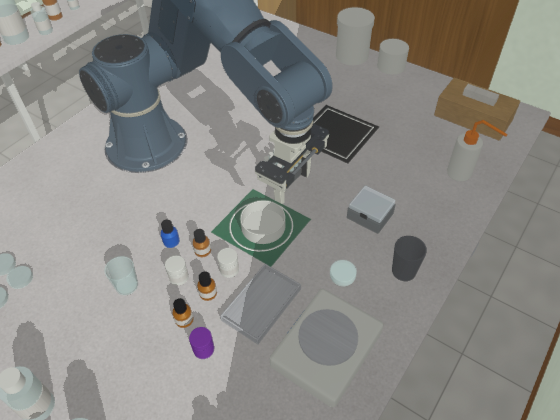

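The tub stands in the ring at (263,222), centred at (.503,-.063). No samples have moved; next I pick bottle3 by its cap.

Call:
jog_arm:
  linear:
    - [0, 0, 0]
    - [0, 0, 0]
    - [0, 0, 0]
    - [0, 0, 0]
    - [0, 0, 0]
    - [0, 0, 0]
    - [0, 0, 0]
    - [0, 0, 0]
    - [0, 0, 0]
    - [-3.8, -4.4, 0]
    - [-3.8, -4.4, 0]
    - [-3.8, -4.4, 0]
  turn: [0.175, 0.175, 0.175, 0.175, 0.175, 0.175, 0.175, 0.175, 0.175, 0, 0, 0]
  jaw: -0.5
  squeeze: 20

```text
clock: 17.8
position: [0.4643, -0.1779, 0.2151]
tool_rot: [-179.9, -0.0, 90.0]
contact_force: [0.3, -0.5, 0.8]
opening: 0.0698
grasp_force: 0.0
```

Call:
jog_arm:
  linear:
    - [-3.8, -4.4, 3]
    - [0, 0, 4.5]
    - [0, 0, 3]
    - [0, 0, 0]
    - [0, 0, 0]
  turn: [0, 0, 0, 0, 0]

```text
clock: 18.42
position: [0.4244, -0.2136, 0.1128]
tool_rot: [180.0, 0.0, 89.9]
contact_force: [-0.1, -1.3, 0.5]
opening: 0.0697
grasp_force: 0.0
```

```bash
cat > w.py <<'E'
from h import *
import sys
# wrist view: compare a cap/jar with plane ray; usage w.py tag
p=camera_params("wrist");im,d=capture("wrist");cv2.imwrite(f"pics/w{sys.argv[1]}.png",im[:,:,::-1])
P=cloud(p,d);o=arm.observe()
print(o["clock"],o["position"].round(4),o["tool_rot"].round(1),"opening",o["opening"].round(4),"cam",np.round(p["xyz"],3))
g=np.array([float(sys.argv[2]),float(sys.argv[3])]);zm,r=float(sys.argv[4]),float(sys.argv[5])
m=(d>0)&(np.hypot(P[...,0]-g[0],P[...,1]-g[1])<r)&(P[...,2]>zm)&(P[...,2]<zm+.035)
Q=P[m];lo,hi=np.percentile(Q,2,0),np.percentile(Q,98,0);print(len(Q),"mid",((lo+hi)/2).round(4),"size",(hi-lo).round(3),"ztop",hi[2].round(4))
E
python3 w.py 1 .419 -.2165 .06 .03
```

```text
Traceback (most recent call last):
  File "w.py", line 6, in <module>
    print(o["clock"],o["position"].round(4),o["tool_rot"].round(1),"opening",o["opening"].round(4),"cam",np.round(p["xyz"],3))
                                                                             ^^^^^^^^^^^^^^^^^^
AttributeError: 'float' object has no attribute 'round'
```

View pics/w1.png

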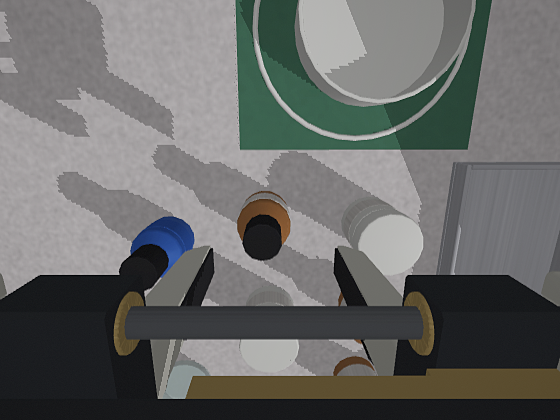

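The wrist view shows the bottle3 cap at (263,238), between the finger tips, with j1 to the right at (390,240) and blue to the left. I'll fix the small script error and measure.

```bash
sed -i 's/o\["opening"\].round(4)/round(float(o["opening"]),4)/' w.py; python3 w.py 2 .419 -.2165 .06 .03; python3 w.py 3 .514 -.224 .05 .035
```

```text
18.525 [ 0.4247 -0.2138  0.1132] [1.799e+02 1.000e-01 8.990e+01] opening 0.0697 cam [ 0.425 -0.139  0.278]
1333 mid [ 0.4169 -0.2157  0.0695] size [0.024 0.025 0.014] ztop 0.0766
18.575 [ 0.4246 -0.2137  0.1131] [1.799e+02 1.000e-01 9.000e+01] opening 0.0697 cam [ 0.425 -0.139  0.278]
3255 mid [ 0.5112 -0.2228  0.0575] size [0.046 0.045 0.01 ] ztop 0.0626
```

Call:
jog_arm:
  linear:
    - [-0.2, -0.7, 0]
    - [0, 0, 3]
    - [0, 0, 2.9]
    - [0, 0, 0]
    - [0, 0, 0]
  turn: [0, 0, 0, 0, 0]

```text
clock: 19.2
position: [0.4173, -0.2158, 0.054]
tool_rot: [180.0, 0.0, 89.9]
contact_force: [-0.2, 0.4, -0.9]
opening: 0.0694
grasp_force: 0.0
```

Call:
jog_arm:
  linear:
    - [0, 0, 0]
    - [0, 0, 0]
    - [0, 0, 0]
    - [0, 0, 0]
    - [0, 0, -4]
    - [0, 0, -4]
    - [0, 0, -2]
  turn: [0, 0, 0, 0, 0, 0, 0]
  jaw: 1
  squeeze: 20

```text
clock: 20.08
position: [0.4175, -0.2158, 0.1549]
tool_rot: [179.9, 0.1, 89.9]
contact_force: [-0.1, 0.1, -0.4]
opening: 0.0046
grasp_force: 0.0
```

```bash
python3 w.py 4 .417 -.2157 .02 .06; python3 dump.py 2
python3 - <<'E'
import cv2
a=cv2.imread("pics/scene2.png")[170:370,100:330];cv2.imwrite("pics/c2.png",cv2.resize(a,None,fx=3,fy=3,interpolation=cv2.INTER_CUBIC)[:600,:690])
E
```

```text
20.125 [ 0.4182 -0.2162  0.1565] [1.798e+02 1.000e-01 8.990e+01] opening 0.002 cam [ 0.418 -0.141  0.32 ]
933 mid [ 0.4167 -0.2103  0.037 ] size [0.04  0.031 0.03 ] ztop 0.052
```

View pics/c2.png

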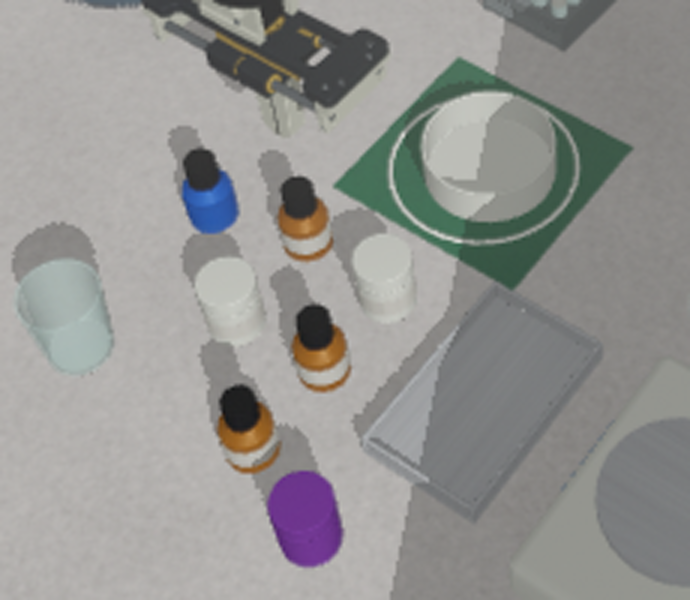

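View pics/w4.png

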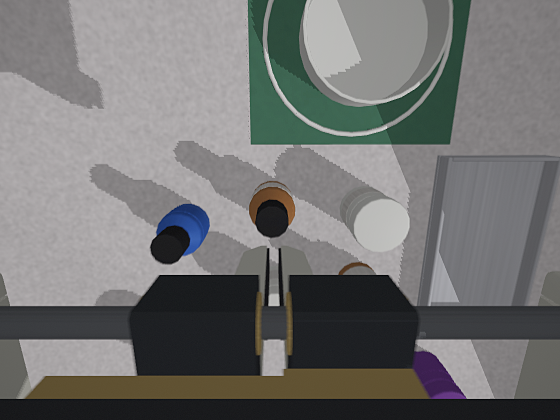

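The bottle still stands at (272,215); the fingers were simply too slow, so I'll retry with a longer closing time.

Call:
jog_arm:
  linear:
    - [0, 0, 0]
    - [0, 0, 0]
    - [0, 0, 0]
    - [0, 0, 0]
    - [0, 0, 0]
    - [0, 0, 0]
  turn: [0, 0, 0, 0, 0, 0]
  jaw: -0.3

```text
clock: 20.98
position: [0.417, -0.2155, 0.153]
tool_rot: [180.0, 0.0, 89.9]
contact_force: [0.3, -0.2, 0.3]
opening: 0.056
grasp_force: 0.0
```

```bash
python3 w.py 5 .417 -.2157 .06 .03
```

```text
21.025 [ 0.417  -0.2155  0.153 ] [180.    0.   89.9] opening 0.0585 cam [ 0.418 -0.141  0.318]
956 mid [ 0.4166 -0.2157  0.0694] size [0.024 0.025 0.014] ztop 0.0766
```

Call:
jog_arm:
  linear:
    - [0, 0, 5]
    - [0, 0, 4.9]
    - [0, 0, 0]
  turn: [0, 0, 0]

```text
clock: 21.4
position: [0.4154, -0.2144, 0.0519]
tool_rot: [-179.7, -0.2, 89.9]
contact_force: [0.3, 0.7, 0.6]
opening: 0.0603
grasp_force: 0.0
```

Call:
jog_arm:
  linear:
    - [0, 0, 0]
    - [0, 0, 0]
    - [0, 0, 0]
    - [0, 0, 0]
    - [0, 0, 0]
    - [0, 0, 0]
    - [0, 0, -3]
    - [0, 0, -4]
    - [0, 0, -3]
  turn: [0, 0, 0, 0, 0, 0, 0, 0, 0]
  jaw: 1
  squeeze: 20

```text
clock: 22.52
position: [0.4171, -0.2155, 0.1555]
tool_rot: [180.0, 0.0, 89.9]
contact_force: [0.4, 0.0, -1.4]
opening: 0.0275
grasp_force: 19.9
```

Call:
jog_arm:
  linear:
    - [2, 1.5, 0]
    - [3.3, 2.6, 0]
    - [3.5, 2.6, 0]
    - [3.5, 2.6, 0]
    - [2, 1.6, 0]
    - [1, 0.8, 0]
    - [0, 0, 0]
    - [0, 0, 3]
    - [0, 0, 3]
    - [0, 0, 2]
    - [0, 0, 0]
  turn: [0, 0, 0, 0, 0, 0, 0, 0, 0, 0, 0]

```text
clock: 23.9
position: [0.5329, -0.0633, 0.073]
tool_rot: [-179.8, -0.0, 89.9]
contact_force: [0.0, 0.3, -1.9]
opening: 0.0275
grasp_force: 19.9
```

Call:
jog_arm:
  linear:
    - [0, 0.1, 0.8]
    - [0, 0, 0.6]
    - [0, 0, 0.3]
    - [0, 0, 0]
  turn: [0, 0, 0, 0]

```text
clock: 24.4
position: [0.535, -0.0627, 0.0579]
tool_rot: [-180.0, 0.0, 89.9]
contact_force: [-6.9, -0.4, 10.5]
opening: 0.0275
grasp_force: 20.0
```

Call:
jog_arm:
  linear:
    - [0, 0, -0.1]
    - [0, 0, 0]
    - [0, 0, 0]
    - [0, 0, 0]
    - [0, 0, 0]
    - [0, 0, -3]
    - [0, 0, -4]
    - [0, 0, -3]
    - [0, 0, 0]
  turn: [0, 0, 0, 0, 0, 0, 0, 0, 0]
  jaw: -0.3

```text
clock: 25.52
position: [0.5362, -0.0628, 0.1598]
tool_rot: [179.8, 0.0, 89.9]
contact_force: [-0.1, -0.6, -0.2]
opening: 0.0606
grasp_force: 0.0
```

```bash
python3 w.py 6 .535 -.063 .06 .03; python3 look.py .503 -.063 2>/dev/null; python3 w.py 7 .514 -.307 .06 .03
```

```text
25.575 [ 0.5354 -0.0627  0.1582] [179.9   0.   89.9] opening 0.0603 cam [0.536 0.012 0.325]
969 mid [ 0.5351 -0.0628  0.0716] size [0.025 0.025 0.018] ztop 0.0806
top 0 [ 0.503 -0.063] rms nan
scene 234 [ 0.503  -0.0635] rms 0.0075
25.675 [ 0.5346 -0.0625  0.1569] [-179.9   -0.    89.9] [0.4 0.4 0.3]
25.725 [ 0.5346 -0.0625  0.1567] [-179.9   -0.    89.9] opening 0.0604 cam [0.535 0.012 0.322]Traceback (most recent call last):
  File "w.py", line 9, in <module>
    Q=P[m];lo,hi=np.percentile(Q,2,0),np.percentile(Q,98,0);print(len(Q),"mid",((lo+hi)/2).round(4),"size",(hi-lo).round(3),"ztop",hi[2].round(4))
                 ~~~~~~~~~~~~~^^^^^^^
    return _quantile_unchecked(
        a, q, axis, out, overwrite_input, method, keepdims, weights)
    return _ureduce(a,
                    func=_quantile_ureduce_func,
    ...<5 lines>...
                    overwrite_input=overwrite_input,
                    method=method)
    r = func(a, **kwargs)
    result = _quantile(arr,
                       quantiles=q,
    ...<2 lines>...
                       out=out,
                       weights=wgt)
    slices_having_nans = np.isnan(arr[-1, ...])
                                  ~~~^^^^^^^^^
IndexError: index -1 is out of bounds for axis 0 with size 0
```

View pics/w6.png

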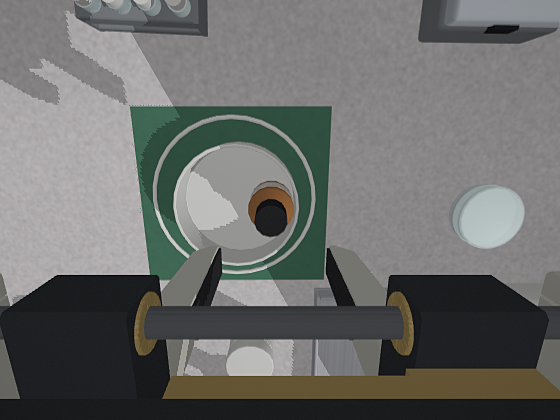

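The wrist view shows bottle3 upright in the tub, cap at (270,217), standing on the +x side. Next is bottle1.

Call:
jog_arm:
  linear:
    - [-3, -0.4, 0]
    - [-5, -0.5, 0]
    - [-5.4, -0.5, 0]
    - [-5, -0.5, 0]
    - [-4, -0.3, 0]
    - [-2, 0, 0]
    - [0, 0, 0]
    - [0, 0, 2.5]
    - [0, 0, 2.5]
    - [0, 0, 0]
  turn: [0, 0, 0, 0, 0, 0, 0, 0, 0, 0]

```text
clock: 26.98
position: [0.5124, -0.3045, 0.1064]
tool_rot: [-179.8, -0.1, 90.0]
contact_force: [-0.4, -0.2, 0.1]
opening: 0.0603
grasp_force: 0.0
```

```bash
python3 w.py 8 .512 -.307 .06 .03
```

```text
27.025 [ 0.513  -0.3052  0.1078] [-1.799e+02 -1.000e-01  9.000e+01] opening 0.0603 cam [ 0.513 -0.23   0.272]
1427 mid [ 0.5118 -0.3073  0.0691] size [0.024 0.025 0.015] ztop 0.0764
```

Call:
jog_arm:
  linear:
    - [-0.2, -0.1, 2.7]
    - [0, 0, 2.7]
    - [0, 0, 0]
  turn: [0, 0, 0]

```text
clock: 27.4
position: [0.5117, -0.3077, 0.0537]
tool_rot: [-179.9, -0.1, 90.0]
contact_force: [0.0, 0.2, 0.8]
opening: 0.0605
grasp_force: 0.0
```

Call:
jog_arm:
  linear:
    - [0, 0, 0]
    - [0, 0, 0]
    - [0, 0, 0]
    - [0, 0, 0]
    - [0, 0, 0]
    - [0, 0, 0]
    - [0, 0, -3]
    - [0, 0, -4]
    - [0, 0, -4]
    - [0, 0, 0]
  turn: [0, 0, 0, 0, 0, 0, 0, 0, 0, 0]
  jaw: 1

```text
clock: 28.65
position: [0.513, -0.3093, 0.1665]
tool_rot: [179.8, 0.2, 89.9]
contact_force: [0.1, 0.1, -1.4]
opening: 0.0277
grasp_force: 20.0
```

Call:
jog_arm:
  linear:
    - [2, -0.2, 0]
    - [3.5, -0.3, 0]
    - [4, -0.4, 0]
    - [4, -0.4, 0]
    - [4, -0.4, 0]
    - [4, -0.4, 0]
    - [3.5, -0.3, 0]
    - [1.5, 0, 0]
    - [0.5, 0, 0]
    - [0, 0, 0]
  turn: [0, 0, 0, 0, 0, 0, 0, 0, 0, 0]

```text
clock: 29.9
position: [0.4882, -0.0389, 0.1636]
tool_rot: [-180.0, 0.0, 89.9]
contact_force: [0.3, -0.4, -0.8]
opening: 0.0277
grasp_force: 20.0
```

Call:
jog_arm:
  linear:
    - [0.1, -0.1, 3]
    - [0.1, 0, 3]
    - [0, 0, 2]
    - [0, 0, 1]
    - [0, 0, 0.6]
    - [0, 0, 0.6]
    - [0, 0, 0.3]
    - [0, 0, 0]
  turn: [0, 0, 0, 0, 0, 0, 0, 0]

```text
clock: 30.9
position: [0.4873, -0.0366, 0.0591]
tool_rot: [180.0, 0.0, 89.9]
contact_force: [-0.4, -0.4, -1.2]
opening: 0.0276
grasp_force: 20.0
```

Release, back off, then go to bottle2 at about (.511,-.3955).

Call:
jog_arm:
  linear:
    - [0, 0, 0.1]
    - [0, 0, 0]
    - [0, 0, 0]
    - [0, 0, 0]
    - [0, 0, 0]
    - [0, 0, -3]
    - [0, 0, -4]
    - [0, 0, -4]
    - [0, 0, 0]
  turn: [0, 0, 0, 0, 0, 0, 0, 0, 0]
  jaw: -0.3

```text
clock: 32.02
position: [0.4886, -0.0368, 0.1705]
tool_rot: [179.7, 0.0, 89.9]
contact_force: [-1.0, -0.2, -0.5]
opening: 0.0604
grasp_force: 0.0
```

```bash
python3 w.py 9 .4875 -.0366 .06 .03; python3 w.py 10 .535 -.063 .06 .03
```

```text
32.075 [ 0.4877 -0.0366  0.1688] [179.9   0.   89.9] opening 0.0604 cam [0.488 0.038 0.336]
888 mid [ 0.4875 -0.0352  0.0717] size [0.024 0.025 0.018] ztop 0.0807
32.125 [ 0.487  -0.0365  0.1677] [180.    0.   89.9] opening 0.0608 cam [0.488 0.038 0.334]
727 mid [ 0.5337 -0.0624  0.071 ] size [0.024 0.025 0.019] ztop 0.0804
```

Call:
jog_arm:
  linear:
    - [-3, 0.1, 0]
    - [-5, 0.3, 0]
    - [-5, 0.4, 0]
    - [-5, 0.4, 0]
    - [-5, 0.4, 0]
    - [-5, 0.4, 0]
    - [-4, 0.3, 0]
    - [-3, 0.1, 0]
    - [-0.9, 0, 0]
    - [0, 0, 3]
    - [0, 0, 2.5]
    - [0, 0, 0]
  turn: [0, 0, 0, 0, 0, 0, 0, 0, 0, 0, 0, 0]

```text
clock: 33.62
position: [0.5098, -0.3938, 0.1106]
tool_rot: [-179.8, -0.2, 90.0]
contact_force: [0.4, 0.1, -0.3]
opening: 0.0604
grasp_force: 0.0
```

```bash
python3 w.py 11 .511 -.3955 .06 .03
```

```text
33.675 [ 0.5106 -0.3945  0.1123] [-1.799e+02 -1.000e-01  9.000e+01] opening 0.0606 cam [ 0.511 -0.32   0.276]
1372 mid [ 0.5114 -0.3956  0.0693] size [0.025 0.025 0.014] ztop 0.0765
```

Call:
jog_arm:
  linear:
    - [-0.1, 0, 3]
    - [0, 0, 2.8]
    - [0, 0, 0]
  turn: [0, 0, 0]

```text
clock: 34.05
position: [0.5104, -0.3958, 0.0544]
tool_rot: [-179.9, -0.1, 90.0]
contact_force: [-0.6, -1.1, -0.1]
opening: 0.0602
grasp_force: 0.0
```

Call:
jog_arm:
  linear:
    - [0, 0, 0]
    - [0, 0, 0]
    - [0, 0, 0]
    - [0, 0, 0]
    - [0, 0, 0]
    - [0, 0, 0]
    - [0, 0, -3]
    - [0, 0, -4]
    - [0, 0, -4]
    - [0, 0, 0]
  turn: [0, 0, 0, 0, 0, 0, 0, 0, 0, 0]
  jaw: 1

```text
clock: 35.3
position: [0.5118, -0.3974, 0.1678]
tool_rot: [179.8, 0.2, 89.9]
contact_force: [0.5, -0.2, -0.5]
opening: 0.0277
grasp_force: 20.0
```

Call:
jog_arm:
  linear:
    - [2, -0.2, 0]
    - [4, -0.3, 0]
    - [4.5, -0.4, 0]
    - [4.5, -0.4, 0]
    - [4.5, -0.4, 0]
    - [4.5, -0.4, 0]
    - [4, -0.3, 0]
    - [2, 0, 0]
    - [0.5, 0, 0]
    - [0, 0, 0]
  turn: [0, 0, 0, 0, 0, 0, 0, 0, 0, 0]

```text
clock: 36.55
position: [0.487, -0.0918, 0.1644]
tool_rot: [-179.9, -0.0, 89.9]
contact_force: [0.1, 0.5, -2.1]
opening: 0.0276
grasp_force: 20.0
```

Call:
jog_arm:
  linear:
    - [0.2, 0.1, 3]
    - [0, 0, 3]
    - [0, 0, 2]
    - [0, 0, 1]
    - [0, 0, 0.6]
    - [0, 0, 0.6]
    - [0, 0, 0.3]
    - [0, 0, 0]
  turn: [0, 0, 0, 0, 0, 0, 0, 0]

```text
clock: 37.55
position: [0.4882, -0.0896, 0.0601]
tool_rot: [180.0, 0.0, 89.9]
contact_force: [-0.2, -0.3, -1.1]
opening: 0.0271
grasp_force: 20.0
```

Call:
jog_arm:
  linear:
    - [0, 0, 0.1]
    - [0, 0, 0]
    - [0, 0, 0]
    - [0, 0, 0]
    - [0, 0, 0]
    - [0, 0, -3]
    - [0, 0, -4]
    - [0, 0, -4]
    - [0, 0, 0]
  turn: [0, 0, 0, 0, 0, 0, 0, 0, 0]
  jaw: -0.3

```text
clock: 38.67
position: [0.4896, -0.0899, 0.1716]
tool_rot: [179.7, 0.1, 89.9]
contact_force: [0.3, 0.5, -0.9]
opening: 0.0603
grasp_force: 0.0
```

```bash
python3 w.py 12 .4875 -.09 .06 .025; python3 w.py 13 .4875 -.0366 .06 .025;python3 w.py 14 .513 -.223 .05 .07;  python3 w.py 15 .421 -.313 .05 .07
```

```text
38.725 [ 0.4886 -0.0897  0.1698] [179.9   0.   89.9] opening 0.0603 cam [ 0.489 -0.015  0.337]
886 mid [ 0.4889 -0.0884  0.0718] size [0.025 0.025 0.018] ztop 0.0807
38.775 [ 0.488  -0.0895  0.1687] [180.    0.   89.9] opening 0.0605 cam [ 0.489 -0.015  0.335]
914 mid [ 0.4874 -0.0359  0.0793] size [0.024 0.025 0.003] ztop 0.0808
38.825 [ 0.4876 -0.0894  0.1681] [-179.9   -0.    89.9] opening 0.0605 cam [ 0.489 -0.015  0.334]
689 mid [ 0.5126 -0.2364  0.0614] size [0.043 0.022 0.003] ztop 0.0627
38.875 [ 0.4876 -0.0894  0.1678] [-179.9   -0.    89.9] opening 0.0605 cam [ 0.488 -0.015  0.333]Traceback (most recent call last):
  File "w.py", line 9, in <module>
    Q=P[m];lo,hi=np.percentile(Q,2,0),np.percentile(Q,98,0);print(len(Q),"mid",((lo+hi)/2).round(4),"size",(hi-lo).round(3),"ztop",hi[2].round(4))
                 ~~~~~~~~~~~~~^^^^^^^
    return _quantile_unchecked(
        a, q, axis, out, overwrite_input, method, keepdims, weights)
    return _ureduce(a,
                    func=_quantile_ureduce_func,
    ...<5 lines>...
                    overwrite_input=overwrite_input,
                    method=method)
    r = func(a, **kwargs)
    result = _quantile(arr,
                       quantiles=q,
    ...<2 lines>...
                       out=out,
                       weights=wgt)
    slices_having_nans = np.isnan(arr[-1, ...])
                                  ~~~^^^^^^^^^
IndexError: index -1 is out of bounds for axis 0 with size 0
```

View pics/w12.png

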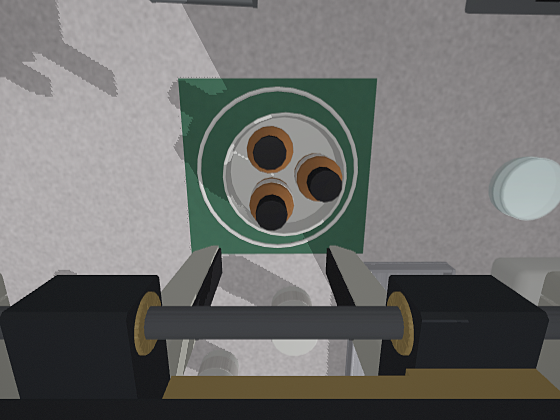

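All three bottles stand in the tub, caps at (270,152), (325,183) and (271,212). Now the jars.

Call:
jog_arm:
  linear:
    - [-2.3, 0.5, 0]
    - [-4, 0.7, 0]
    - [-4, 0.7, 0]
    - [-2, 0.5, 0]
    - [-1, 0, 2]
    - [0, 0, 3]
    - [0, 0, 1]
    - [0, 0, 0]
    - [0, 0, 0]
  turn: [0, 0, 0, 0, 0, 0, 0, 0, 0]
  jaw: -0.6

```text
clock: 40.0
position: [0.5126, -0.2226, 0.1099]
tool_rot: [179.9, 0.0, 90.0]
contact_force: [0.3, 0.2, -1.1]
opening: 0.0744
grasp_force: 0.0
```

```bash
python3 w.py 16 .512 -.223 .05 .04
```

```text
40.05 [ 0.5125 -0.2227  0.11  ] [179.9   0.   89.9] opening 0.0745 cam [ 0.513 -0.148  0.275]
3525 mid [ 0.5124 -0.2232  0.0585] size [0.044 0.045 0.008] ztop 0.0626
```

Call:
jog_arm:
  linear:
    - [0, 0, 3]
    - [0, 0, 3]
    - [0, 0, 1.6]
    - [0, 0, 0]
  turn: [0, 0, 0, 0]

```text
clock: 40.55
position: [0.5119, -0.2225, 0.0328]
tool_rot: [-180.0, -0.0, 89.9]
contact_force: [0.4, 0.2, 0.3]
opening: 0.0747
grasp_force: 0.0
```

Call:
jog_arm:
  linear:
    - [0, 0, 0]
    - [0, 0, 0]
    - [0, 0, 0]
    - [0, 0, 0]
    - [0, 0, 0]
    - [0, 0, -3]
    - [0, 0, -3]
    - [0, 0, 0]
  turn: [0, 0, 0, 0, 0, 0, 0, 0]
  jaw: 1

```text
clock: 41.55
position: [0.513, -0.2231, 0.0946]
tool_rot: [179.8, 0.1, 89.9]
contact_force: [-0.7, -0.3, -1.5]
opening: 0.0494
grasp_force: 20.0
```

Call:
jog_arm:
  linear:
    - [0, 2, 0]
    - [0, 3.5, 0]
    - [0, 3.5, 0]
    - [0.3, 2.5, 0]
    - [0, 1.2, 0]
    - [0, 0, 0]
    - [0, 0, 0]
  turn: [0, 0, 0, 0, 0, 0, 0]

```text
clock: 42.42
position: [0.6381, -0.2198, 0.0925]
tool_rot: [-179.9, -0.0, 89.9]
contact_force: [0.7, -0.6, -0.5]
opening: 0.0499
grasp_force: 20.0
```

Call:
jog_arm:
  linear:
    - [0, 0, 2.5]
    - [0, 0, 1.5]
    - [0, 0, 0.8]
    - [0, 0, 0.5]
    - [0, 0, 0.2]
    - [0, 0, 0]
  turn: [0, 0, 0, 0, 0, 0]

```text
clock: 43.18
position: [0.6392, -0.2198, 0.0383]
tool_rot: [180.0, 0.0, 89.9]
contact_force: [-0.2, -0.2, -1.9]
opening: 0.05
grasp_force: 20.0
```

Call:
jog_arm:
  linear:
    - [0, 0, 0]
    - [0, 0, 0]
    - [0, 0, 0]
    - [0, 0, 0]
    - [0, 0, -3]
    - [0, 0, -4]
    - [0, 0, -4]
    - [0, 0, 0]
  turn: [0, 0, 0, 0, 0, 0, 0, 0]
  jaw: -0.6

```text
clock: 44.18
position: [0.6405, -0.2203, 0.1515]
tool_rot: [179.7, 0.1, 89.9]
contact_force: [0.3, 0.1, -0.9]
opening: 0.0747
grasp_force: 0.0
```

```bash
python3 w.py 17 .638 -.22 .05 .04
```

```text
44.225 [ 0.6395 -0.2199  0.1491] [1.799e+02 1.000e-01 8.990e+01] opening 0.0747 cam [ 0.64  -0.145  0.317]
2682 mid [ 0.6397 -0.2202  0.0611] size [0.044 0.045 0.011] ztop 0.0666
```

Call:
jog_arm:
  linear:
    - [-1, -3, 0]
    - [-2, -5, 0]
    - [-2.3, -5, 0]
    - [-2, -4.5, 0]
    - [-1.5, -3, 0]
    - [-0.5, -1.4, 0]
    - [0, 0, 2]
    - [0, 0, 2]
    - [0, 0, 0]
  turn: [0, 0, 0, 0, 0, 0, 0, 0, 0]

```text
clock: 45.35
position: [0.4196, -0.3115, 0.1064]
tool_rot: [-179.9, -0.1, 90.0]
contact_force: [0.1, -0.4, -0.3]
opening: 0.0748
grasp_force: 0.0
```

```bash
python3 w.py 18 .42 -.3135 .05 .045
```

```text
45.4 [ 0.42   -0.312   0.1074] [-1.799e+02 -1.000e-01  9.000e+01] opening 0.0749 cam [ 0.421 -0.237  0.272]
3618 mid [ 0.421  -0.3132  0.0582] size [0.044 0.045 0.009] ztop 0.0625
```

Call:
jog_arm:
  linear:
    - [0, 0.1, 3]
    - [0, 0, 3]
    - [0, 0, 1.4]
    - [0, 0, 0]
  turn: [0, 0, 0, 0]

```text
clock: 45.9
position: [0.421, -0.3123, 0.0339]
tool_rot: [-180.0, -0.0, 89.9]
contact_force: [0.8, -0.8, 0.1]
opening: 0.0744
grasp_force: 0.0
```

Call:
jog_arm:
  linear:
    - [0, 0, 0]
    - [0, 0, 0]
    - [0, 0, 0]
    - [0, 0, 0]
    - [0, 0, 0]
    - [0, 0, -3]
    - [0, 0, -4]
    - [0, 0, 0]
  turn: [0, 0, 0, 0, 0, 0, 0, 0]
  jaw: 1

```text
clock: 46.9
position: [0.422, -0.3134, 0.1063]
tool_rot: [179.8, 0.2, 89.9]
contact_force: [0.2, -0.2, -1.7]
opening: 0.0497
grasp_force: 20.0
```

Call:
jog_arm:
  linear:
    - [0, 2, 0]
    - [0.3, 3.8, 0]
    - [0.4, 4, 0]
    - [0.4, 4, 0]
    - [0.3, 4, 0]
    - [0.2, 2.5, 0]
    - [0, 1.4, 0]
    - [0, 0, 0]
    - [0, 0, 0]
  turn: [0, 0, 0, 0, 0, 0, 0, 0, 0]

```text
clock: 48.02
position: [0.637, -0.2966, 0.103]
tool_rot: [-179.9, -0.0, 89.9]
contact_force: [0.3, 0.4, -1.4]
opening: 0.0496
grasp_force: 20.0
```

Call:
jog_arm:
  linear:
    - [0, 0.1, 3]
    - [0, 0, 2]
    - [0, 0, 0.8]
    - [0, 0, 0.5]
    - [0, 0, 0.2]
    - [0, 0, 0]
  turn: [0, 0, 0, 0, 0, 0]

```text
clock: 48.78
position: [0.6391, -0.2969, 0.0395]
tool_rot: [180.0, 0.0, 89.9]
contact_force: [1.5, 0.3, -1.0]
opening: 0.0499
grasp_force: 20.0
```

Call:
jog_arm:
  linear:
    - [0, 0, 0]
    - [0, 0, 0]
    - [0, 0, 0]
    - [0, 0, 0]
    - [0, 0, -3]
    - [0, 0, -4]
    - [0, 0, -4]
    - [0, 0, -3]
    - [0, 0, 0]
  turn: [0, 0, 0, 0, 0, 0, 0, 0, 0]
  jaw: -0.6

```text
clock: 49.9
position: [0.6399, -0.2972, 0.1815]
tool_rot: [179.8, 0.1, 89.9]
contact_force: [-0.3, 0.3, 0.2]
opening: 0.0745
grasp_force: 0.0
```

```bash
python3 w.py 19 .639 -.296 .05 .037;  python3 w.py 20 .639 -.22 .05 .037; python3 dump.py 3
python3 - <<'E'
from h import *
for n in("top","scene"):
    P=cloud(camera_params(n),np.load(f"{n}3.npy")).reshape(-1,3)
    for nm,g,zm,r in(("S0",(.534,-.063),.06,.025),("S1",(.4875,-.036),.06,.025),("S2",(.4885,-.089),.06,.025),("j1",(.64,-.22),.05,.037),("j2",(.639,-.296),.05,.037),("dish",(.761,-.078),.015,.05),("beak",(.332,-.406),.05,.05)):
        Q=P[(np.hypot(P[:,0]-g[0],P[:,1]-g[1])<r)&(P[:,2]>zm)&(P[:,2]<.1)]
        if len(Q)<9: print(n,nm,"-");continue
        lo,hi=np.percentile(Q,2,0),np.percentile(Q,98,0);print(n,nm,((lo+hi)/2).round(3)[:2],(hi-lo).round(3)[:2],hi[2].round(3))
E
python3 look.py .503 -.0635
```

```text
49.95 [ 0.6391 -0.2968  0.1793] [179.9   0.   89.9] opening 0.0743 cam [ 0.64  -0.222  0.347]
2186 mid [ 0.64   -0.2976  0.0616] size [0.044 0.045 0.01 ] ztop 0.0667
50.0 [ 0.6386 -0.2966  0.178 ] [-179.9   -0.    89.9] opening 0.0742 cam [ 0.639 -0.222  0.345]
2623 mid [ 0.6399 -0.2215  0.0652] size [0.044 0.044 0.003] ztop 0.0668
top S0 [ 0.536 -0.061] [0.026 0.024] 0.084
top S1 -
top S2 [ 0.491 -0.088] [0.025 0.024] 0.084
top j1 [ 0.641 -0.219] [0.046 0.045] 0.07
top j2 -
top dish [ 0.761 -0.077] [0.06  0.059] 0.029
top beak [ 0.332 -0.405] [0.064 0.066] 0.082
scene S0 [ 0.537 -0.066] [0.025 0.027] 0.084
scene S1 [ 0.499 -0.041] [0.009 0.016] 0.077
scene S2 -
scene j1 [ 0.652 -0.225] [0.027 0.043] 0.069
scene j2 [ 0.642 -0.3  ] [0.046 0.046] 0.069
scene dish [ 0.762 -0.08 ] [0.059 0.061] 0.029
scene beak [ 0.332 -0.408] [0.067 0.065] 0.082
top 80 [ 0.5022 -0.0603] rms 0.0129
scene 130 [ 0.5023 -0.0641] rms 0.0092
50.2 [ 0.6385 -0.2965  0.1775] [-1.799e+02 -1.000e-01  8.990e+01] [ 0.4  0.6 -0.2]
```

View pics/scene3.png

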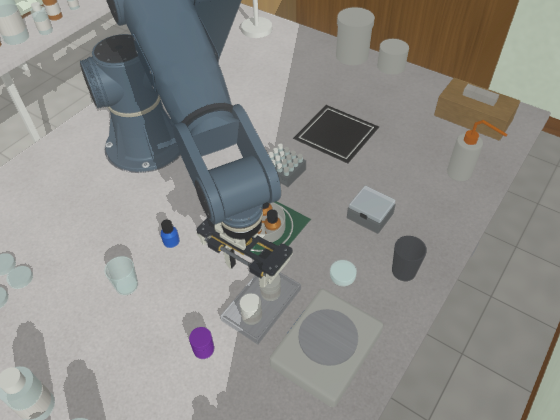

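Both jars stand in the tray, tops at (249,302) and (270,280), and all bottles are in the tub. Now I take the fork to the -x side of the tub for the return.

Call:
jog_arm:
  linear:
    - [3, -3, 0]
    - [4.5, -4.3, 0]
    - [5, -5, 0]
    - [5, -5, 0]
    - [4, -3.5, 0]
    - [1.8, -1.5, 0]
    - [0, 0, 0]
    - [0, 0, 0]
    - [0, 0, 0]
    - [0, 0, 0]
    - [0, 0, 0]
    - [0, 0, 0]
  turn: [0, 0, 0, 0, 0, 0, -0.1745, -0.1745, -0.1745, -0.1745, -0.1745, -0.1745]
  jaw: -1

```text
clock: 51.7
position: [0.4276, -0.075, 0.1785]
tool_rot: [-180.0, -0.0, 150.3]
contact_force: [0.8, -0.6, 0.3]
opening: 0.093
grasp_force: 0.0
```

Call:
jog_arm:
  linear:
    - [0, 0, 0]
    - [0, 0, 0]
    - [0, 0, 0]
    - [0, 0, 0]
    - [0, 0, 4]
    - [0, 0, 4]
    - [0, 0, 0]
    - [0, 0, 0]
  turn: [-0.1745, -0.1745, -0.1745, 0, 0, 0, 0, 0]

```text
clock: 52.7
position: [0.4284, -0.0752, 0.1]
tool_rot: [-180.0, 0.0, 179.8]
contact_force: [0.0, -0.1, 0.6]
opening: 0.0933
grasp_force: 0.0
```

```bash
python3 - <<'E'
from h import *
o=arm.observe();print(o["position"].round(4),o["tool_rot"].round(2),o["opening"])
for n in("top","scene"):
    im,d=capture(n);P=cloud(camera_params(n),d).reshape(-1,3)
    for nm,g,zm,r in(("S0",(.534,-.063),.06,.025),("S1",(.4875,-.036),.06,.025),("S2",(.4885,-.089),.06,.025),("j1",(.64,-.22),.05,.037),("j2",(.639,-.296),.05,.037)):
        Q=P[(np.hypot(P[:,0]-g[0],P[:,1]-g[1])<r)&(P[:,2]>zm)&(P[:,2]<.09)]
        if len(Q)<9: print(n,nm,"-");continue
        lo,hi=np.percentile(Q,2,0),np.percentile(Q,98,0);print(n,nm,((lo+hi)/2).round(3)[:2],(hi-lo).round(3)[:2],hi[2].round(3))
E
python3 look.py .503 -.0635
```

```text
[ 0.4284 -0.0752  0.1   ] [-1.7999e+02  5.0000e-02  1.7981e+02] 0.09327614251337848
top S0 [ 0.541 -0.064] [0.018 0.018] 0.085
top S1 -
top S2 -
top j1 [ 0.64  -0.219] [0.045 0.045] 0.07
top j2 [ 0.64  -0.296] [0.045 0.045] 0.07
scene S0 [ 0.537 -0.066] [0.026 0.027] 0.084
scene S1 [ 0.49  -0.038] [0.026 0.027] 0.083
scene S2 [ 0.491 -0.092] [0.026 0.025] 0.084
scene j1 [ 0.643 -0.224] [0.045 0.045] 0.07
scene j2 [ 0.643 -0.3  ] [0.045 0.045] 0.07
top 32 [ 0.5027 -0.0611] rms 0.0008
scene 242 [ 0.5032 -0.0633] rms 0.01
52.9 [ 0.4285 -0.0753  0.1001] [-1.800e+02  1.000e-01  1.799e+02] [-0.8  0.2 -0.7]
```

Call:
jog_arm:
  linear:
    - [1.0, 1.2, 0]
    - [0, 0, 4.2]
    - [0, 0, 4.2]
    - [0, 0, 0]
    - [-0.8, 0, 0]
    - [-0.8, 0, 0]
    - [-0.8, 0, 0]
    - [-0.8, 0, 0]
    - [-0.8, 0, 0]
    - [-0.9, 0, 0]
    - [-0.9, 0, 0]
    - [-0.9, 0, 0]
  turn: [0, 0, 0, 0, 0, 0, 0, 0, 0, 0, 0, 0]

```text
clock: 54.4
position: [0.4845, -0.0631, 0.0148]
tool_rot: [180.0, -0.1, 179.9]
contact_force: [-5.3, -0.1, 4.1]
opening: 0.0933
grasp_force: 3.1
```

Call:
jog_arm:
  linear:
    - [-0.9, 0, 0]
    - [-0.9, 0, 0]
    - [-0.9, 0, 0]
    - [-0.9, 0, 0]
    - [-0.6, 0, 0]
    - [-0.3, 0, 0]
    - [0, 0, 0]
  turn: [0, 0, 0, 0, 0, 0, 0]

```text
clock: 55.28
position: [0.5301, -0.0632, 0.0149]
tool_rot: [-180.0, 0.0, 179.9]
contact_force: [-1.8, -0.3, 0.1]
opening: 0.0929
grasp_force: 1.5
```

```bash
python3 look.py .5775 -.0635
```

```text
top 0 [ 0.5775 -0.0635] rms nan
scene 222 [ 0.5758 -0.0654] rms 0.0113
55.375 [ 0.53   -0.0632  0.0149] [-180.     0.   179.9] [-1.   1.2  0.6]look.py:11: RuntimeWarning: Mean of empty slice.
  print(n,len(Q),f.x.round(4),"rms",np.sqrt((f.fun**2).mean()).round(4))
  ret = ret.dtype.type(ret / rcount)
```

Call:
jog_arm:
  linear:
    - [2, 0, 0]
    - [0, 0, -5]
    - [0, 0, -6.5]
    - [0, 0, 0]
    - [0, 0, 0]
    - [0, 0, 0]
    - [0, 0, 0]
    - [0, 0, 0]
    - [0, 0, 0]
    - [0, 0, 0]
    - [0, 0, 0]
    - [0, 0, 0]
  turn: [0, 0, 0, 0.1745, 0.1745, 0.1745, 0.1745, 0.1745, 0.1745, 0.1745, 0.1745, 0.1745]

```text
clock: 56.88
position: [0.5102, -0.0633, 0.1276]
tool_rot: [179.9, 0.0, 89.6]
contact_force: [-1.1, -0.6, 0.1]
opening: 0.0931
grasp_force: 0.0
```

Call:
jog_arm:
  linear:
    - [-2.5, 2.3, 0]
    - [-2.7, 2.3, 0]
    - [-2.6, 2.1, 0]
    - [0, 0, 0]
    - [0, 0, 5]
    - [0, 0, 0]
    - [0, 0, 0]
  turn: [0, 0, 0, 0, 0, 0, 0]

```text
clock: 57.75
position: [0.5771, -0.141, 0.0789]
tool_rot: [179.9, 0.0, 90.0]
contact_force: [-0.3, -0.8, 1.2]
opening: 0.093
grasp_force: 0.0
```

```bash
python3 look.py .5765 -.064
```

```text
top 72 [ 0.576  -0.0634] rms 0.0084
scene 161 [ 0.5766 -0.0645] rms 0.0045
57.85 [ 0.5776 -0.1413  0.0794] [179.9   0.   89.9] [ 0.2 -2.1  0.2]
```

Call:
jog_arm:
  linear:
    - [0, 0, 3.2]
    - [0, 0, 3.2]
    - [0, 0, 0]
    - [0.8, 0, 0]
    - [0.8, 0, 0]
    - [0.8, 0, 0]
    - [0.8, 0, 0]
    - [0.9, 0, 0]
    - [1, 0, 0]
    - [1, 0, 0]
    - [1, 0, 0]
    - [1, 0, 0]
  turn: [0, 0, 0, 0, 0, 0, 0, 0, 0, 0, 0, 0]

```text
clock: 59.35
position: [0.577, -0.0598, 0.0136]
tool_rot: [180.0, 0.0, 89.9]
contact_force: [0.7, -5.3, 4.1]
opening: 0.093
grasp_force: 3.0
```

Call:
jog_arm:
  linear:
    - [0.9, 0, 0]
    - [1, 0, 0]
    - [1, 0, 0]
    - [1, 0, 0]
    - [1, 0, 0]
    - [1, 0, 0]
    - [1, 0, 0]
    - [1, 0, 0]
    - [1, 0, 0]
    - [1, 0, 0]
    - [0.9, 0, 0]
    - [0.7, 0, 0]
  turn: [0, 0, 0, 0, 0, 0, 0, 0, 0, 0, 0, 0]

```text
clock: 60.85
position: [0.5768, 0.0552, 0.0135]
tool_rot: [-180.0, 0.0, 89.9]
contact_force: [0.6, -5.2, 5.8]
opening: 0.0929
grasp_force: 3.4
```

```bash
python3 look.py .577 .11
python3 - <<'E'
from h import *
im,_=capture("scene");cv2.imwrite("pics/s5.png",im[:,:,::-1])
E
```

```text
top 0 [0.577 0.11 ] rms nan
scene 136 [0.5811 0.0978] rms 0.0158
60.95 [0.5767 0.0557 0.0133] [-180.   -0.   90.] [ 0.1 -1.1  0.3]look.py:11: RuntimeWarning: Mean of empty slice.
  print(n,len(Q),f.x.round(4),"rms",np.sqrt((f.fun**2).mean()).round(4))
  ret = ret.dtype.type(ret / rcount)
```

View pics/s5.png

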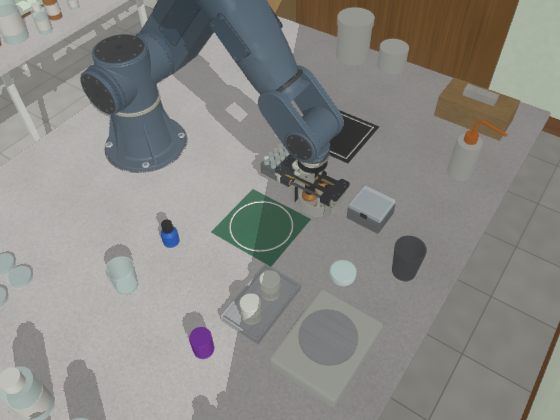

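The picture shows the tub in the gap near (315,205), held by the fork and clear of the rack and tip box. Jars are still in the tray. I'll continue.

Call:
jog_arm:
  linear:
    - [0.8, 0, 0]
    - [1, 0, 0]
    - [1, 0, 0]
    - [1.1, 0, 0]
    - [1.1, 0, 0]
    - [1.1, 0, 0]
    - [1.1, 0, 0]
    - [1.1, 0, 0]
    - [1.1, 0, 0]
    - [1.1, 0, 0]
    - [1.1, 0, 0]
    - [1.1, 0, 0]
  turn: [0, 0, 0, 0, 0, 0, 0, 0, 0, 0, 0, 0]

```text
clock: 62.5
position: [0.5771, 0.1824, 0.0135]
tool_rot: [-180.0, -0.0, 89.9]
contact_force: [-0.1, -2.2, -2.4]
opening: 0.0932
grasp_force: 1.4
```

Call:
jog_arm:
  linear:
    - [1.1, 0, 0]
    - [1.1, 0, 0]
    - [1.1, 0, 0]
    - [1.1, 0, 0]
    - [1.1, 0, 0]
    - [1.1, 0, 0]
    - [1.1, 0, 0]
    - [1.1, 0, 0]
    - [1.1, 0, 0]
    - [1.1, 0, 0]
    - [1.1, 0, 0]
    - [1.0, 0, 0]
  turn: [0, 0, 0, 0, 0, 0, 0, 0, 0, 0, 0, 0]

```text
clock: 64.0
position: [0.5773, 0.3134, 0.0135]
tool_rot: [180.0, -0.0, 89.9]
contact_force: [-0.6, -1.8, -0.7]
opening: 0.0932
grasp_force: 1.5
```

Call:
jog_arm:
  linear:
    - [0.7, 0, 0]
    - [0.6, 0, 0]
    - [0.3, 0, 0]
    - [0, 0, 0]
  turn: [0, 0, 0, 0]

```text
clock: 64.5
position: [0.5773, 0.329, 0.0136]
tool_rot: [180.0, -0.0, 89.9]
contact_force: [-0.1, -0.3, 0.5]
opening: 0.0931
grasp_force: 0.1
```

```bash
python3 look.py .577 .375
```

```text
top 0 [0.577 0.375] rms nan
scene 136 [0.5817 0.3706] rms 0.0119
64.6 [0.5775 0.3288 0.0137] [180.   -0.   89.9] [ 1.1 -0.3 -1.2]look.py:11: RuntimeWarning: Mean of empty slice.
  print(n,len(Q),f.x.round(4),"rms",np.sqrt((f.fun**2).mean()).round(4))
  ret = ret.dtype.type(ret / rcount)
```

Call:
jog_arm:
  linear:
    - [-2, 0, 0]
    - [0, 0, -5]
    - [0, 0, -6.5]
    - [0, 0, 0]
    - [0, 0, 0]
    - [0, 0, 0]
    - [0, 0, 0]
    - [0, 0, 0]
    - [0, 0, 0]
    - [0, 0, 0]
    - [0, 0, 0]
    - [0, 0, 0]
  turn: [0, 0, 0, -0.1745, -0.1745, -0.1745, -0.1745, -0.1745, -0.1745, -0.1745, -0.1745, -0.1745]

```text
clock: 66.1
position: [0.5774, 0.3073, 0.126]
tool_rot: [-180.0, -0.0, -179.8]
contact_force: [-0.0, 0.8, 0.4]
opening: 0.0928
grasp_force: 0.0
```

Call:
jog_arm:
  linear:
    - [-2.5, 2, 0]
    - [-3.1, 2.4, 0]
    - [-3.1, 2.4, 0]
    - [0, 0, 0]
    - [0, 0, 5]
    - [0, 0, 0]
    - [0, 0, 0]
  turn: [0, 0, 0, 0, 0, 0, 0]

```text
clock: 66.97
position: [0.6648, 0.3761, 0.0778]
tool_rot: [180.0, 0.1, 179.9]
contact_force: [0.3, 0.0, -0.3]
opening: 0.0929
grasp_force: 0.0
```

```bash
python3 look.py .577 .375
```

```text
top 30 [0.5788 0.3747] rms 0.0017
scene 150 [0.5789 0.3731] rms 0.0088
67.075 [0.6652 0.3767 0.0785] [179.9   0.2 179.9] [-0.1  0.4  0.6]
```

Call:
jog_arm:
  linear:
    - [0, -0.2, 3.2]
    - [0, 0, 3.1]
    - [0, 0, 0]
    - [0.8, 0, 0]
    - [0.8, 0, 0]
    - [0.8, 0, 0]
    - [0.8, 0, 0]
    - [0.9, 0, 0]
    - [1, 0, 0]
    - [1, 0, 0]
    - [1, 0, 0]
    - [1, 0, 0]
  turn: [0, 0, 0, 0, 0, 0, 0, 0, 0, 0, 0, 0]

```text
clock: 68.58
position: [0.5829, 0.3747, 0.0131]
tool_rot: [180.0, 0.0, 179.9]
contact_force: [3.0, 0.3, 1.1]
opening: 0.0931
grasp_force: 1.6
```

Call:
jog_arm:
  linear:
    - [1, 0, 0]
    - [1, 0, 0]
    - [1, 0, 0]
    - [1, 0, 0]
    - [1, 0, 0]
    - [0.8, 0, 0]
    - [0.5, 0, 0]
    - [0.3, 0, 0]
    - [0, 0, 0]
  turn: [0, 0, 0, 0, 0, 0, 0, 0, 0]

```text
clock: 69.7
position: [0.517, 0.3748, 0.0129]
tool_rot: [-180.0, -0.0, 179.9]
contact_force: [1.7, 0.4, 1.7]
opening: 0.0931
grasp_force: 1.0
```

Call:
jog_arm:
  linear:
    - [-2, 0, 0]
    - [-2, 0, 0]
    - [0, 0, -5]
    - [0, 0, -5]
    - [-3, 0, -5]
    - [-3, -4, -3]
    - [0, -5, 0]
    - [0, -5, 0]
    - [0, 0, 0]
    - [0, 0, 0]
  turn: [0, 0, 0, 0, 0, 0, 0, 0, 0, 0]

```text
clock: 70.95
position: [0.6168, 0.2351, 0.1926]
tool_rot: [180.0, -0.1, 179.9]
contact_force: [0.3, -0.1, 0.4]
opening: 0.0928
grasp_force: 0.0
```

```bash
python3 look.py .471 .375
python3 - <<'E'
from h import *
im,d=capture("top");cv2.imwrite("pics/t6.png",im[:,:,::-1])
im,d=capture("scene");P=cloud(camera_params("scene"),d).reshape(-1,3)
for nm,g in(("j1",(.64,-.22)),("j2",(.64,-.297))):
    Q=P[(np.hypot(P[:,0]-g[0],P[:,1]-g[1])<.037)&(P[:,2]>.05)]
    lo,hi=np.percentile(Q,2,0),np.percentile(Q,98,0);print(nm,((lo+hi)/2).round(3),(hi-lo).round(3),hi[2].round(3))
Q=P[(np.hypot(P[:,0]-.471,P[:,1]-.375)<.07)&(P[:,2]>.078)&(P[:,2]<.1)].astype(np.float32)
_,lab,c=cv2.kmeans(Q,3,None,(3,50,1e-5),5,0);print(c.round(3))
E
```

```text
top 14 [0.4745 0.3746] rms 0.0009
scene 110 [0.4745 0.3734] rms 0.0102
71.05 [0.6168 0.2357 0.1926] [180.  -0. 180.] [-0.6  0.2  0.4]
j1 [ 0.642 -0.223  0.061] [0.045 0.046 0.018] 0.07
j2 [ 0.642 -0.301  0.061] [0.046 0.045 0.017] 0.069
[[0.453 0.355 0.08 ]
 [0.46  0.343 0.08 ]
 [0.51  0.358 0.08 ]]
```

View pics/t6.png

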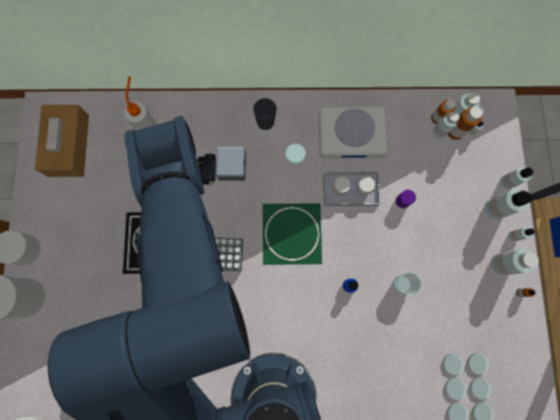

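The jars are in the tray at (343,185) and (367,185), and the tub is mostly hidden by the arm. I'll check the bottles with the wrist camera.

Call:
jog_arm:
  linear:
    - [0, 3, 0]
    - [0, 5, 0]
    - [2, 4, -3]
    - [2, 2, -3]
    - [0, 0, 0]
    - [0, 0, 0]
  turn: [0, 0, 0, 0, 0, 0]

```text
clock: 71.9
position: [0.5773, 0.3743, 0.2518]
tool_rot: [-179.9, -0.1, 179.9]
contact_force: [-0.1, -0.6, -0.6]
opening: 0.0926
grasp_force: 0.0
```

```bash
python3 w.py 30 .474 .375 .072 .06
python3 - <<'E'
from h import *
p=camera_params("wrist");im,d=capture("wrist");P=cloud(p,d)
m=((np.hypot(P[...,0]-.474,P[...,1]-.375)<.07)&(P[...,2]>.076)&(P[...,2]<.09)&(d>0)).astype(np.uint8)
n,l,s,c=cv2.connectedComponentsWithStats(m)
for i in range(1,n):
    if s[i,4]>100: Q=P[l==i];print(((Q.min(0)+Q.max(0))/2).round(4),np.ptp(Q,axis=0).round(3))
print(arm.observe()["contact_force"].round(1))
E
```

```text
71.95 [0.5774 0.3739 0.2514] [-1.799e+02 -1.000e-01  1.799e+02] opening 0.0932 cam [0.504 0.375 0.417]
1827 mid [0.4819 0.3762 0.0791] size [0.07  0.075 0.004] ztop 0.0809
[0.4581 0.3496 0.0789] [0.026 0.026 0.005]
[0.4629 0.4028 0.0792] [0.027 0.028 0.005]
[0.5068 0.3695 0.0792] [0.026 0.027 0.005]
[-0.3  0.   0.6]
```

View pics/w30.png

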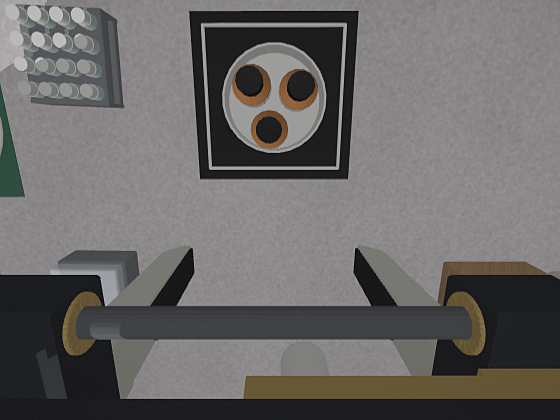

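The tub at (274,97) is centred in the white square, and its three bottles stand upright with tops at .08. The robot is clear of everything, so I hand in.

```bash
python3 -c "
from station import arm
print(arm.hand_in())"
```

```text
the job is handed in; nothing more can be done
None
```

Job handed in at about 72 s on the robot clock: by the last camera check the tub stood inside the white square with all three bottles upright and both jars stood in the tray; the hand-in call returned no verdict.

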